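# Draw the lid lifter out of the slide-top stove box

## Task

Fetch the iron lid lifter out of the slide-top tool box on the stove. A glass jar stands close to one end of the box, in the lid's way, so slide the lid towards the other end, over the low iron plate, as far as it goes; the opening is shorter than the lifter, so take the lifter by its uncovered end, tilt that end up and draw it out slantwise from under the lid. Finish while holding the lifter still in the gripper, the whole of it well clear above the box, with the jar and the iron plate left where they stand.

Things in the scene. Friction and masses are not known exactly. Their poses are not given: they have to be found in the camera images.
- box_floor (a point): Middle of the inner floor of the sheet-steel tool box, 4 mm above the stove. Its y axis runs along the box, x across it, z up. The box is fixed to the stove: outside 225 mm (y) x 150 mm (x), inside 215 x 140 mm, 5 mm walls. The two end walls are 52 mm high above the stove; the two long walls are 61 mm high and hold the lid's edges in channels that reach 10 mm inwards.
- box_lid (a joint): The flat sliding lid, 225 mm long, 4 mm thick, its underside 53 mm and its top 57 mm above the stove; it can only slide along the box. Value in m along the box's y axis: 0 = shut; it slides either way to a stop at +0.105 or -0.105, sticking out past that end of the box and leaving an opening 100 mm long (y) at the opposite end, so that the lid's edge is 7.5 mm from the box's middle. It stays where it is left; sliding friction about 1.5 N.
- lid_grip (a point): Middle of the wooden grip bar on the centre of the lid: 70 mm long across the box (x), 16 mm wide along the box (y), 18 mm high; this point is 9 mm below its top and 66 mm above the stove. Axes as the box's. It moves with the lid.
- lifter_center (a point): Centre of the dark iron lid lifter, a loose bar 183 mm long (its y axis), 14 mm wide (x), 18 mm high (z), about 0.25 kg, its middle a little cranked. At the start it lies flat on the box's floor under the lid, roughly along the box; at least 70 mm of it shows once the lid is at either stop.
- lifter_end_a (a point): Middle of the lifter's end face on its +y side, 91.5 mm from its centre.
- lifter_end_b (a point): Middle of the lifter's end face on its -y side, 91.5 mm from its centre.
- jar_center (a point): Centre of the glass preserving jar with a grey metal cap, 68 mm in diameter, 120 mm high, standing loose on the stove 30 to 60 mm beyond one end of the box, in the way of the lid on that side.
- plate_center (a point): Centre of the loose scalloped iron mill plate with a hole, 76 mm across, 9 mm thick, lying flat on the stove beyond the other end of the box; the sliding lid passes well above it.

How it is judged:
By the outcome, as a careful person would: the job done as asked, in the order asked, and still so for the second after the job is handed in, while the arm keeps its last pose, push and grip.
It also fails if it takes over 51 s, if anything falls off the work surface, if the arm or the gripper's body presses on something with over 40 N, if the wrist force passes 120 N, or if a joint passes its speed limit or range.

## Robot

A 6-joint arm with a two-finger parallel gripper is mounted at the origin on a cart in front of the work surface, level with it; the furniture and walls round the work are solid. World frame = base frame: x ahead of the robot, y to its left, z up, the work surface at z = 0. Lengths are in m, angles in rad, forces in N, time in s.
With the tool pointing down it reaches from about 0.225 to 0.875 m from the base axis. Payload 3.4 kg.
Tool frame: the origin (TCP) lies at the very end of the fingers, on their centre line; the grasp point (between the pads) lies 19 mm behind it; z points along the fingers, y is the line along which they close (so a half turn about z gives the same grasp; the last joint's range is limited). The gripper opens to 85 mm and grips with 20 to 120 N. Pads are 22 mm wide; open, the fingers measure 114 mm over their backs; the gripper's body (76 mm by 85 mm) begins 54 mm behind the grasp point. The pads swing forward as they close: fully open they stand 13 mm farther back than shut.
Start: joints at [-1.396, 0.276, 1.505, -0, 1.361, -0.121], TCP at [0.168, -0.55, 0.231] pointing down, gripper open.
Joint ranges: [-2.89, 2.89], [-0.75, 2.08], [0.22, 2.7], [-1.18, 4.32], [0.11, 2.71], [-2.7, 2.7]. Speed limits (rad/s): [2.57, 2.57, 3.14, 3.14, 3.14, 3.14].

## Interface

Orientations are given as a unit quaternion [w, x, y, z].
In Python, from rig import readout, vision, manip gives the robot as it stands.
- The arm moves only by the shell command python3 -m handwheel 'ROWS' [FORCE]. ROWS is JSON, a list of rows, each a list of 3 entries, a list of its own where there are three numbers: the shift along the tool's x, y, z in mm, then the turn, a rotation vector about the tool's x, y, z in units of 6 degrees (1.0 is 6 degrees), then the closure, from -1 (fully open) to 1 (shut), so that 0 is half open. A call has 1 to 20 rows; each row shifts and turns the commanded pose from where the row before left it, along the tool's axes as they then stand; what a row does not reach is not made up. A row lasts 1/8 s, in which the tool goes at most 62.5 mm and 10.7 degrees, less where a joint would pass 70% of its speed; a pose out of reach is approached as far as the arm can. A call is refused whole if a number of a shift passes 62.5 or a number of a turn 1, either way. A call with a gripper value outside its range is refused whole. The fingers move at their own pace and stop on an object; FORCE is the grip in N (left out, the last holds). Time passes only in rows, so rows that do not move let the fingers close. It gives the time, the measured TCP pose, the force, the opening and the grip force at its end, in the units of the state.
- readout.get_state(): the state, without advancing time (a new reading comes with each control period).
- vision.get_image(name): name is "scene" or "top" or "wrist"; returns the picture (420x560x3 uint8, blue, green, red); there is no depth.
- vision.camera_params(name): a dict with "intrinsics" (3x3 intrinsics, pixels), "dist" ([k1, k2, p1, p2, k3] as OpenCV has them; the pictures are not rectified), "rvec" (rotation vector, rad) and "tvec" (3), from world to camera coordinates, as OpenCV has them; the wrist camera has in their place "hand_eye" (4x4, takes a point from camera to tool coordinates, whose origin is the TCP and whose axes are the flange's). Camera axes: x right, y down, z forward; pixel columns grow to the right and rows downward; lengths in m; the calibration is good to about 2 mm. A picture is of the moment at which its call begins: read the wrist's pose just before it. camera_params takes no time and is no camera call.
- manip.sign_off(): hands the job in; it is judged then, once.
The state is a dict: "clock": time; "qpos": joint angles; "qd": joint speeds; "effort": joint torques, N m; "position": TCP position; "ee_rot": TCP orientation; "contact_force": force on the tool from outside, world axes, zero at the start; "moment": the same for the moment, N m; "width": finger opening in m; "gripper_force": force on a finger pad.
Only numpy, scipy, OpenCV 4.12 (cv2) and the standard library are available. Lean on these libraries where they do the work, as an engineer would, in place of code of your own. Each camera call takes 0.05 s, during which the arm holds its last target. There are 200 camera calls.

## Working session

There is one attempt and no reset: what is moved stays moved. The work goes in short steps, Python scripts to look and compute and a shell command to move; the robot and the scene stay as the last step left them, time stands still between calls to the robot, and variables do not carry over. Pictures are saved under pics/ and viewed, at most 10 in all, crops included, and the job is handed in when it is done.

```bash
mkdir -p pics; ls; python3 - <<'E'
from rig import readout, vision
import cv2
print(readout.get_state())
for n in("scene","top"):
    cv2.imwrite(f"pics/{n}0.png",vision.get_image(n)); print(vision.camera_params(n))
print(vision.camera_params("wrist"))
E
```

```text
pics
{'clock': 0.0, 'qpos': array([-1.39597782e+00,  2.76616846e-01,  1.50612762e+00, -2.96613339e-05,
        1.36070605e+00, -1.21029466e-01]), 'qd': array([-3.45310472e-05, -3.24364984e-04,  4.48084248e-04,  5.25163168e-04,
        2.22332250e-03, -6.33050496e-04]), 'effort': array([ 1.64117871e-03, -4.16761065e+01, -2.45804662e+01, -1.34017068e-04,
        1.08609907e-02,  9.19201398e-06]), 'position': array([ 0.16751793, -0.54950575,  0.23042945]), 'ee_rot': array([-9.28207532e-04,  9.89078298e-01,  1.47388120e-01, -3.94766565e-05]), 'contact_force': array([-0.82399176, -0.31836786,  0.14580711]), 'moment': array([ 0.01291748, -0.01315985,  0.0129221 ]), 'gripper_force': 0.0, 'width': 0.08550231665816752}
{'intrinsics': array([[544.38189124,   0.        , 279.08179318],
       [  0.        , 544.38189124, 214.28504234],
       [  0.        ,   0.        ,   1.        ]]), 'dist': array([-0.09494331,  0.        ,  0.        ,  0.        ,  0.        ]), 'rvec': array([ 0.83755014, -2.30216801,  1.37499493]), 'tvec': array([0.42208758, 0.21858258, 0.86276105])}
{'intrinsics': arra
[... 242 characters left out ...]
[ 2.17829818, -2.16675129,  0.09580308]), 'tvec': array([0.02791851, 0.53058387, 0.88852057])}
{'intrinsics': array([[318.03174201,   0.        , 281.5801193 ],
       [  0.        , 318.03174201, 215.0006211 ],
       [  0.        ,   0.        ,   1.        ]]), 'dist': array([-0.07062372,  0.        ,  0.        ,  0.        ,  0.        ]), 'hand_eye': array([[-7.93726685e-05, -9.56872794e-01, -2.90507230e-01,
         7.26766682e-02],
       [ 9.99999692e-01,  1.50904840e-04, -7.70271294e-04,
         1.75727431e-04],
       [ 7.80890592e-04, -2.90507201e-01,  9.56872487e-01,
        -1.43171450e-01],
       [ 0.00000000e+00,  0.00000000e+00,  0.00000000e+00,
         1.00000000e+00]])}
```

View pics/top0.png

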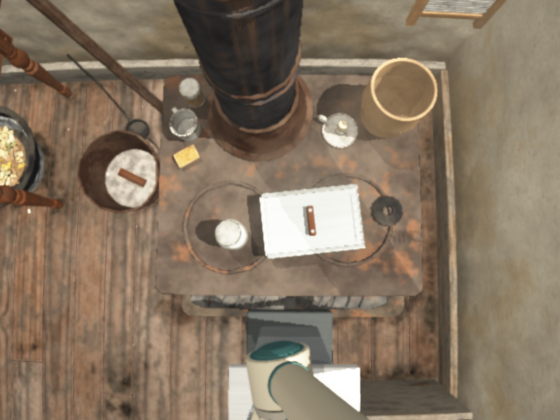

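View pics/scene0.png

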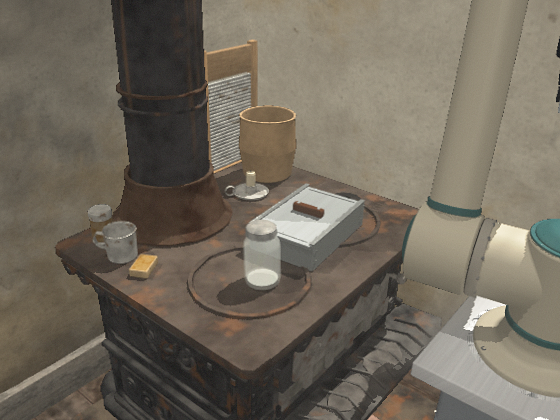

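The top view shows the jar left of the box (231,234), the grip bar at (311,220) and the plate on the right (387,211). So the lid goes right, towards −y. I'll zoom in on the box and write a pixel-to-plane helper.

```bash
cat > h.py <<'E'
import numpy as np, cv2
from rig import readout, vision
from scipy.spatial.transform import Rotation as R
def rot(q): return R.from_quat([q[1],q[2],q[3],q[0]])
def pix(name,uv,z,st=None):
    c=vision.camera_params(name)
    d=cv2.undistortPoints(np.float64(uv).reshape(-1,1,2),c["intrinsics"],c["dist"]).reshape(-1,2)
    d=np.c_[d,np.ones(len(d))]
    if name=="wrist":
        H=c["hand_eye"];T=rot(st["ee_rot"]).as_matrix()
        Rm=T@H[:3,:3];o=T@H[:3,3]+st["position"]
    else:
        Rm=cv2.Rodrigues(c["rvec"])[0].T;o=-Rm@c["tvec"]
    d=d@Rm.T
    return o+d*((np.broadcast_to(z,len(d))-o[2])/d[:,2])[:,None]
E
python3 - <<'E'
from h import *
im=cv2.imread("pics/top0.png")
cv2.imwrite("pics/crop.png",cv2.resize(im[170:270,210:410],None,fx=4,fy=4,interpolation=cv2.INTER_CUBIC))
print(pix("top",[[311,221],[387,211],[231,234]],[.066,.009,.12]).round(4))
s=readout.get_state();print(rot(s["ee_rot"]).as_matrix().round(3))
E
```

```text
[[ 0.5011 -0.0374  0.066 ]
 [ 0.5301 -0.2293  0.009 ]
 [ 0.4688  0.1384  0.12  ]]
[[ 0.957  0.291 -0.   ]
 [ 0.291 -0.957  0.002]
 [ 0.    -0.002 -1.   ]]
```

View pics/crop.png

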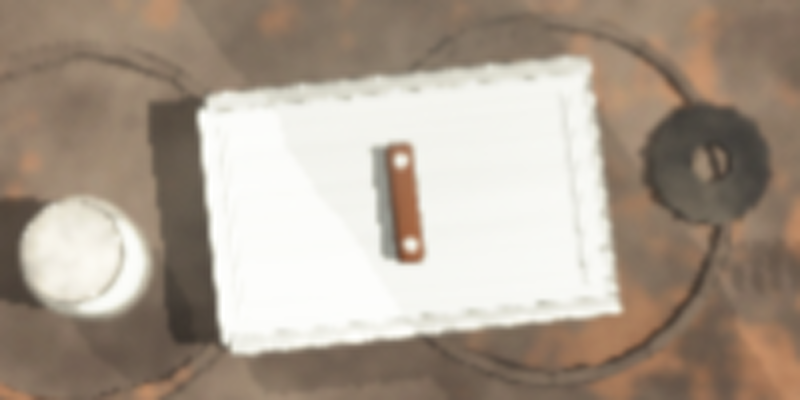

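The crop shows the box corners at (200,98), (588,58), (620,312) and (230,352), and the bar running from (400,145) to (412,262).

```bash
python3 - <<'E'
from h import *
f=lambda p:(np.array(p)+.5)/4-.5+[210,170]
c=pix("top",f([[200,98],[588,58],[620,312],[230,352]]),.061)
print(c.round(4),c.mean(0), [np.linalg.norm(c[i]-c[i-1]) for i in range(4)])
y=(c[0]+c[3]-c[1]-c[2]);print("yaw",np.degrees(np.arctan2(-y[0],y[1])))
g=pix("top",f([[400,145],[412,262]]),.075);print(g.round(4),g.mean(0))
print(pix("top",f([[708,163]]),.009),pix("top",f([[72,251]]),.12))
s=readout.get_state();t=rot(s["ee_rot"]).as_matrix()
print(np.degrees(np.arctan2(t[1,1],t[0,1])))
E
```

```text
[[ 0.5633  0.0814  0.061 ]
 [ 0.5881 -0.1446  0.061 ]
 [ 0.4406 -0.1613  0.061 ]
 [ 0.4169  0.0627  0.061 ]] [ 0.50220373 -0.04044566  0.061     ] [np.float64(0.14757883731582438), np.float64(0.22736240368660457), np.float64(0.14844679578191258), np.float64(0.22530109984406138)]
yaw 6.147398221776182
[[ 0.535  -0.0336  0.075 ]
 [ 0.4685 -0.0404  0.075 ]] [ 0.50176889 -0.03699617  0.075     ]
[[ 0.53169105 -0.22843635  0.009     ]] [[0.47223548 0.14571931 0.12      ]]
-73.05294647229913
```

```bash
python3 -m handwheel '[[[0,0,0],[0,0,0.9],-1],[[0,0,0],[0,0,0.9],-1],[[24,-29.5,0],[0,0,0],-1],[[24,-29.5,0],[0,0,0],-1],[[24,-29.5,0],[0,0,0],-1],[[24,-29.5,0],[0,0,0],-1],[[24,-29.5,0],[0,0,0],-1],[[24,-29.5,0],[0,0,0],-1],[[24,-29.5,0],[0,0,0],-1],[[24,-29.5,0],[0,0,0],-1],[[24,-29.5,0],[0,0,0],-1],[[24,-29.5,0],[0,0,0],-1],[[24,-29.5,0],[0,0,0],-1],[[24,-29.5,0],[0,0,0],-1],[[24,-29.5,0],[0,0,0],-1],[[24,-29.5,0],[0,0,0],-1],[[24,-29.5,0],[0,0,0],-1],[[24,-29.5,0],[0,0,0],-1]]'
python3 - <<'E'
from h import *
s=readout.get_state();t=rot(s["ee_rot"]).as_matrix()
print(s["qpos"].round(2),t.round(3))
im=vision.get_image("wrist");cv2.imwrite("pics/w1.png",im)
d=np.array([.502,-.039,.061])-s["position"];print(1000*t.T@d)
E
```

```text
clock: 2.35
position: [0.4991, -0.0384, 0.2309]
ee_rot: [0.0, 0.999, 0.054, -0.0]
contact_force: [-0.3, -0.4, 0.2]
width: 0.0858
gripper_force: 0.0
[-0.22  0.16  1.66 -0.    1.32  1.25] [[ 0.994  0.107 -0.001]
 [ 0.107 -0.994 -0.   ]
 [-0.001 -0.    -1.   ]]
[  2.90326961   0.85964478 169.91041438]
```

View pics/w1.png

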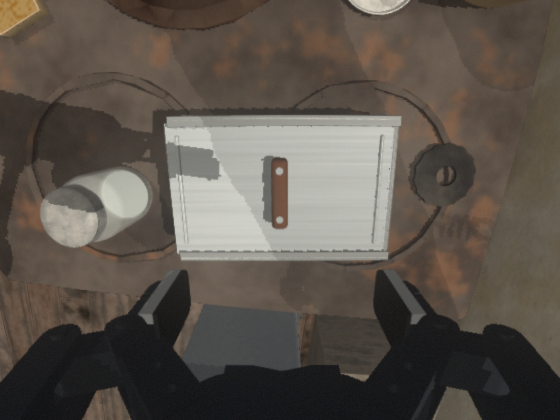

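The wrist view shows the bar from (279,158) to (280,228), with tool and box aligned in yaw. I'll cross-check the bar's centre from here.

```bash
python3 - <<'E'
from h import *
s=readout.get_state();t=rot(s["ee_rot"]).as_matrix()
g=pix("wrist",[[279.5,158],[280,228]],.075,s);print(g.round(4),g.mean(0))
e=pix("wrist",[[167,118],[400,118],[388,258],[180,258]],.061,s);print(e.round(4),e.mean(0))
print((pix("wrist",[[444,175],[126,194]],[.009,.0],s)).round(4))
E
```

```text
[[ 0.5393 -0.0282  0.075 ]
 [ 0.4706 -0.0361  0.075 ]] [ 0.50491416 -0.03216803  0.075     ]
[[ 0.5643  0.0831  0.061 ]
 [ 0.5887 -0.1385  0.061 ]
 [ 0.4444 -0.1562  0.061 ]
 [ 0.4195  0.0675  0.061 ]] [ 0.50422631 -0.03601881  0.061     ]
[[ 0.5343 -0.2225  0.009 ]
 [ 0.4674  0.1548  0.    ]]
```

```bash
python3 -m handwheel '[[[2,-1,25],[0,0,0],-1],[[2,-1,25],[0,0,0],-1],[[0,0,25],[0,0,0],-1],[[0,0,25],[0,0,0],-1],[[0,0,25],[0,0,0],-1],[[0,0,23],[0,0,0],-1],[[0,0,12],[0,0,0],0],[[0,0,8],[0,0,0],0.3],[[0,0,0],[0,0,0],1],[[0,0,0],[0,0,0],1],[[0,0,0],[0,0,0],1],[[0,0,0],[0,0,0],1]]' 30
```

```text
clock: 3.9
position: [0.5031, -0.0373, 0.064]
ee_rot: [0.0, 0.999, 0.054, 0.001]
contact_force: [-0.3, 1.0, 3.1]
width: 0.0147
gripper_force: 32.1
```

```bash
python3 -m handwheel '[[[0,10,-1],[0,0,0],1],[[0,16,0],[0,0,0],1],[[0,16,0],[0,0,0],1],[[0,16,0],[0,0,0],1],[[0,16,0],[0,0,0],1],[[0,16,0],[0,0,0],1],[[0,10,0],[0,0,0],1],[[0,2,0],[0,0,0],1],[[0,2,0],[0,0,0],1],[[0,0,0],[0,0,0],1]]'
```

```text
clock: 5.15
position: [0.5147, -0.1419, 0.0641]
ee_rot: [0.0, 0.999, 0.053, 0.001]
contact_force: [6.3, 1.5, -7.8]
width: 0.0152
gripper_force: 30.7
```

```bash
python3 -m handwheel '[[[0,2,0],[0,0,0],1],[[0,2,0],[0,0,0],1],[[0,0,0],[0,0,0],1]]'
```

```text
clock: 5.52
position: [0.515, -0.1445, 0.064]
ee_rot: [-0.001, 0.999, 0.053, 0.001]
contact_force: [6.1, 4.6, -6.5]
width: 0.015
gripper_force: 30.9
```

```bash
python3 -m handwheel '[[[0,2,0],[0,0,0],1],[[0,2,0],[0,0,0],1],[[0,0,0],[0,0,0],1]]'
```

```text
clock: 5.9
position: [0.515, -0.1446, 0.064]
ee_rot: [-0.004, 0.999, 0.052, 0.001]
contact_force: [7.0, 15.1, -4.2]
width: 0.015
gripper_force: 31.3
```

```bash
python3 -m handwheel '[[[0,-2,0],[0,0,0],-1],[[0,-2,0],[0,0,0],-1],[[0,0,0],[0,0,0],-1],[[0,0,-15],[0,0,0],-1],[[0,0,-25],[0,0,0],-1],[[0,-23,-25],[0,0,0],-1],[[0,-23,-25],[0,0,0],-1],[[0,-23,-25],[0,0,0],-1],[[0,-23,-25],[0,0,0],-1],[[0,-23,-10],[0,0,0],-1],[[0,-23,0],[0,0,0],-1],[[0,-23,0],[0,0,0],-1],[[0,0,0],[0,0,0],-1]]'
python3 - <<'E'
from h import *
s=readout.get_state();np.save("s2.npy",s,allow_pickle=True)
im=vision.get_image("wrist");cv2.imwrite("pics/w2.png",im)
E
```

```text
clock: 7.52
position: [0.4967, 0.0163, 0.2155]
ee_rot: [0.0, 0.999, 0.055, 0.001]
contact_force: [1.3, -0.7, -0.4]
width: 0.0854
gripper_force: 0.0
```

View pics/w2.png

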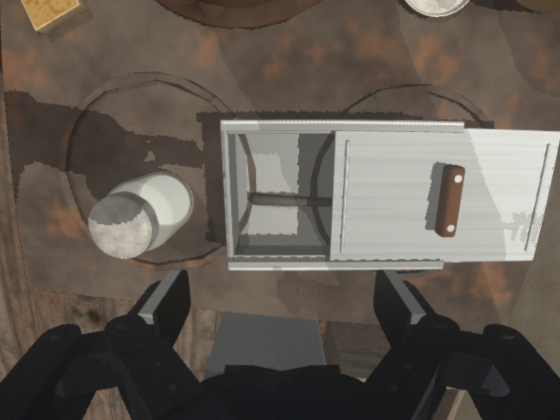

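The lid is at its stop (edge at column 331) and the jar and plate stand undisturbed. The lifter shows from (249,198) to (331,202).

```bash
python3 - <<'E'
from h import *
s=np.load("s2.npy",allow_pickle=True).item();t=rot(s["ee_rot"]).as_matrix()
im=cv2.imread("pics/w2.png")
cv2.imwrite("pics/w2c.png",cv2.resize(im[110:280,200:350],None,fx=4,fy=3.5,interpolation=cv2.INTER_CUBIC))
P=pix("wrist",[[249,198.5],[331,202.5],[331,130],[331,260],[452,201],[221,122],[230,269],[229,135],[172,199]],[.022,.022,.057,.057,.075,.061,.061,.052,0],s);print(P.round(4))
c=np.array([.504,-.040]);a=np.radians(6.1);X=np.array([np.cos(a),np.sin(a)]);Y=np.array([-np.sin(a),np.cos(a)])
print(np.c_[(P[:,:2]-c)@X,(P[:,:2]-c)@Y].round(4))
E
```

```text
[[ 0.4825  0.0501  0.022 ]
 [ 0.4878 -0.0394  0.022 ]
 [ 0.5646 -0.0225  0.057 ]
 [ 0.4353 -0.0424  0.057 ]
 [ 0.5147 -0.1431  0.075 ]
 [ 0.5609  0.0782  0.061 ]
 [ 0.4155  0.0608  0.061 ]
 [ 0.5496  0.0716  0.052 ]
 [ 0.4665  0.1417  0.    ]]
[[-0.0118  0.0919]
 [-0.0161  0.0023]
 [ 0.0622  0.011 ]
 [-0.0686  0.0049]
 [-0.0003 -0.1037]
 [ 0.0691  0.1115]
 [-0.0773  0.1096]
 [ 0.0572  0.1061]
 [-0.018   0.1847]]
```

View pics/w2c.png

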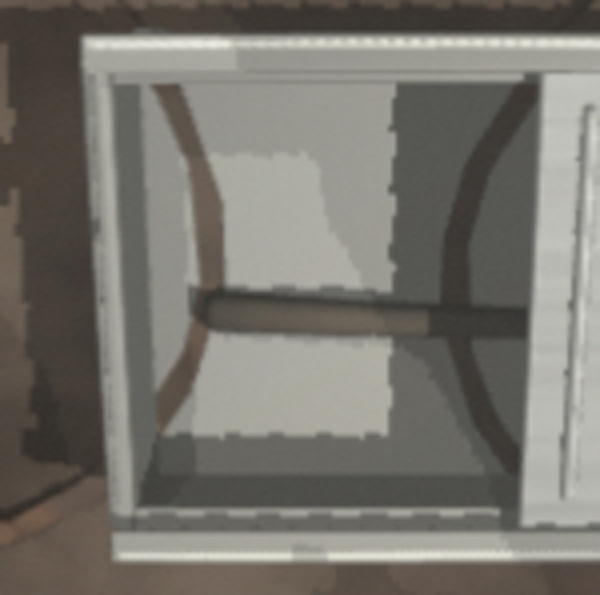

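```bash
python3 -m handwheel '[[[0,0,4],[0,0,-1],-1],[[0,0,4],[0,0,-1],-1],[[0,0,4],[0,0,-1],-1],[[0,0,4],[0,0,-1],-1],[[0,0,4],[0,0,-1],-1],[[0,0,4],[0,0,-1],-1],[[0,0,4],[0,0,-1],-1],[[0,0,4],[0,0,-1],-1],[[0,0,4],[0,0,-1],-1],[[0,0,4],[0,0,-1],-1],[[0,0,4],[0,0,-1],-1],[[0,0,4],[0,0,-1],-1],[[0,0,4],[0,0,-1],-1],[[0,0,4],[0,0,-1],-1],[[0,0,0],[0,0,-0.5],-1],[[0,0,0],[0,0,0],-1]]'
python3 - <<'E'
from h import *
s=readout.get_state();t=rot(s["ee_rot"]).as_matrix()
print(s["qpos"].round(2),t.round(3));print(1000*t.T@(np.array([.485,.0082,.0065])-s["position"]))
cv2.imwrite("pics/w3.png",vision.get_image("wrist"))
E
```

```text
clock: 9.57
position: [0.4973, 0.0144, 0.1586]
ee_rot: [0.0, 0.688, 0.726, -0.0]
contact_force: [0.3, 0.3, 0.7]
width: 0.0853
gripper_force: 0.0
[-0.11  0.21  1.78 -0.    1.14 -0.16] [[-0.053  0.999  0.   ]
 [ 0.999  0.053 -0.001]
 [-0.001  0.    -1.   ]]
[ -5.40747794 -12.63475339 152.07209829]
```

View pics/w3.png

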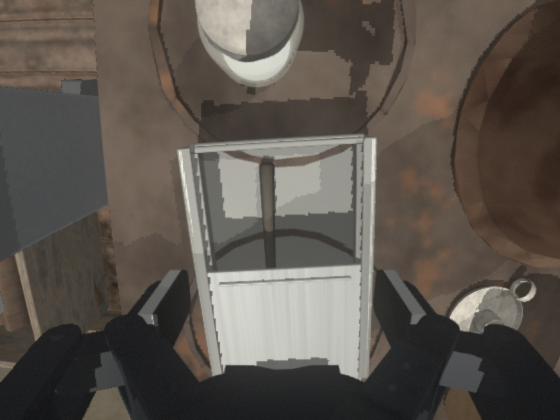

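The bar runs from (267,160) at its end to (270,266) at the lid edge, roughly vertical in the picture. The fully open fingers (114 mm) would hit the channels, so I'll half-close before entering.

```bash
python3 - <<'E'
from h import *
s=readout.get_state();t=rot(s["ee_rot"]).as_matrix()
P=pix("wrist",[[267,161],[270,266],[252,75]],[.022,.022,0],s);print(P.round(4))
f=(.0082-P[0,1])/(P[1,1]-P[0,1]);g=P[0]+f*(P[1]-P[0]);g[2]=.0065;print(g,1000*t.T@(g-s["position"]))
print(np.degrees(np.arctan2(*(P[0]-P[1])[:2])))
E
```

```text
[[ 0.4812  0.0519  0.022 ]
 [ 0.4881 -0.0488  0.022 ]
 [ 0.4638  0.1247  0.    ]]
[0.48416302 0.0082     0.0065    ] [ -5.56129737 -13.44614431 152.06540329]
-3.925561886362818
```

```bash
python3 -m handwheel '[[[-3,-7,0],[0,0,0],0.1],[[-2,-6,10],[0,0,0],0.1],[[0,0,20],[0,0,0],0.1],[[0,0,20],[0,0,0],0.1],[[0,0,20],[0,0,0],0.1],[[0,0,20],[0,0,0],0.1],[[0,0,20],[0,0,0],0.1],[[0,0,18],[0,0,0],0.1],[[0,0,12],[0,0,0],0.1],[[0,0,6],[0,0,0],0.1],[[0,0,5],[0,0,0],0.1],[[0,0,0],[0,0,0],0.1]]'
```

```text
clock: 11.12
position: [0.4845, 0.0097, 0.0074]
ee_rot: [0.0, 0.687, 0.726, 0.0]
contact_force: [-0.2, 0.6, -0.5]
width: 0.0385
gripper_force: 0.0
```

```bash
python3 -m handwheel '[[[0,0,0],[0,0,0],1],[[0,0,0],[0,0,0],1],[[0,0,0],[0,0,0],1],[[0,0,0],[0,0,0],1],[[0,0,0],[0,0,0],1]]' 90
```

```text
clock: 11.75
position: [0.4851, 0.0097, 0.008]
ee_rot: [0.001, 0.687, 0.726, 0.001]
contact_force: [0.9, 0.1, 6.1]
width: 0.0114
gripper_force: 89.7
```

```bash
python3 - <<'E'
import numpy as np
W=np.array([(-92,4,0),(-92,6,12),(-80,6,15.5),(-70,6,18),(-50,6,23),(-20,6,36),(0,25,40),(25,48,42)],float)
n=[4,3,3,4,6,4,5]
L,h=143,4
pts=[W[0]]
for i,k in enumerate(n):
    for j in range(1,k+1): pts.append(W[i]+(W[i+1]-W[i])*j/k)
def tcp(p):
    t=np.radians(p[2]);return np.array([p[0]+L*np.cos(t)-h*np.sin(t),p[1]+L*np.sin(t)+h*np.cos(t)])
for i in range(1,len(pts)):
    d=tcp(pts[i])-tcp(pts[i-1]);t=np.radians(pts[i-1][2])
    x=d@[np.cos(t),np.sin(t)];z=d@[np.sin(t),-np.cos(t)]
    p=pts[i];th=np.radians(p[2]);print(i,x.round(1),z.round(1),((p[2]-pts[i-1][2])/6).round(3),"| clear lid",(53-(p[1]+18/np.cos(th)+(7.5-p[0])*np.tan(th))).round(1),"a",(p[0]+183*np.cos(th)).round(0),(p[1]+183*np.sin(th)).round(0))
E
```

```text
1 -0.4 -8.0 0.5 | clear lid 25.3 a 91.0 14.0
2 -0.4 -8.0 0.5 | clear lid 19.4 a 90.0 24.0
3 -0.4 -8.0 0.5 | clear lid 13.5 a 89.0 34.0
4 -0.3 -8.0 0.5 | clear lid 7.4 a 87.0 44.0
5 3.8 -2.1 0.194 | clear lid 6.2 a 90.0 48.0
6 3.8 -2.0 0.194 | clear lid 5.0 a 93.0 51.0
7 3.8 -1.9 0.194 | clear lid 4.1 a 96.0 55.0
8 3.1 -1.2 0.139 | clear lid 3.6 a 99.0 57.0
9 3.1 -1.1 0.139 | clear lid 3.2 a 102.0 60.0
10 3.1 -1.1 0.139 | clear lid 2.9 a 104.0 63.0
11 4.6 -1.6 0.208 | clear lid 2.6 a 108.0 66.0
12 4.6 -1.5 0.208 | clear lid 2.5 a 111.0 70.0
13 4.6 -1.4 0.208 | clear lid 2.7 a 115.0 74.0
14 4.5 -1.3 0.208 | clear lid 3.0 a 118.0 78.0
15 4.3 -3.4 0.361 | clear lid 2.4 a 121.0 84.0
16 4.3 -3.3 0.361 | clear lid 2.2 a 123.0 90.0
17 4.2 -3.1 0.361 | clear lid 2.3 a 124.0 96.0
18 4.1 -2.9 0.361 | clear lid 2.7 a 126.0 102.0
19 4.0 -2.8 0.361 | clear lid 3.5 a 127.0 108.0
20 3.9 -2.6 0.361 | clear lid 4.8 a 128.0 114.0
21 6.7 -3.4 0.167 | clear lid 2.8 a 131.0 121.0
22 6.8 -3.3 0.167 | clear lid 1.0 a 134.0 128.0
23 6.8 -3.2 0.167 | clear lid -0.5 a 137.0 135.0
24 6.8 -3.0 0.167 | clear lid -1.8 a 140.0 143.0
25 6.8 -1.3 0.067 | clear lid -2.4 a 144.0 148.0
26 6.8 -1.3 0.067 | clear lid -2.8 a 149.0 154.0
27 6.8 -1.2 0.067 | clear lid -3.2 a 153.0 159.0
28 6.8 -1.2 0.067 | clear lid -3.4 a 157.0 165.0
29 6.8 -1.1 0.067 | clear lid -3.5 a 161.0 170.0
```

```bash
python3 -m handwheel '[[[0,0,-1],[0,0,0],1],[[-0.4,0,-8],[0,0.5,0],1],[[-0.4,0,-8],[0,0.5,0],1],[[-0.4,0,-8],[0,0.5,0],1],[[-0.4,0,-7.5],[0,0.5,0],1],[[0,0,0],[0,0,0],1],[[0,0,0],[0,0,0],1]]'
python3 - <<'E'
from h import *
s=readout.get_state();print(s["qpos"].round(2),s["moment"],rot(s["ee_rot"]).as_matrix().round(3))
cv2.imwrite("pics/w4.png",vision.get_image("wrist"))
E
```

```text
clock: 12.62
position: [0.4837, 0.006, 0.039]
ee_rot: [-0.076, 0.684, 0.722, 0.071]
contact_force: [-0.3, -0.6, -1.2]
width: 0.0115
gripper_force: 88.7
[-0.28  0.36  1.96  0.25  0.91 -0.5 ] [-0.07634382  0.00806988  0.0281443 ] [[-0.053  0.998 -0.013]
 [ 0.977  0.055  0.207]
 [ 0.208 -0.002 -0.978]]
```

View pics/w4.png

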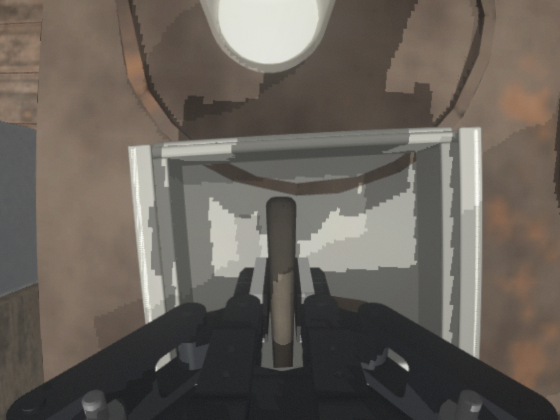

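The lifter is held squarely between the pads, its free end at (281,200), well inside the opening. Next I'll draw it out slantwise.

```bash
python3 -m handwheel '[[[3.8,0,-0.8],[0,0.11,0],1],[[3.8,0,-0.8],[0,0.11,0],1],[[3.8,0,-0.8],[0,0.11,0],1],[[3.2,0,-1.6],[0,0.17,0],1],[[3.2,0,-1.6],[0,0.17,0],1],[[3.2,0,-1.6],[0,0.17,0],1],[[0,0,0],[0,0,0],1]]'
python3 -m handwheel '[[[4.7,0,-1.1],[0,0.19,0],1],[[4.7,0,-1.1],[0,0.19,0],1],[[4.7,0,-1.1],[0,0.19,0],1],[[4.7,0,-1.1],[0,0.19,0],1],[[0,0,0],[0,0,0],1]]'
python3 -c "
from h import *
s=readout.get_state();print(s['qpos'].round(2),s['moment'],np.degrees(np.arcsin(rot(s['ee_rot']).as_matrix()[2,0])))"
```

```text
clock: 13.55
position: [0.4836, 0.0241, 0.0516]
ee_rot: [-0.108, 0.68, 0.718, 0.102]
contact_force: [0.1, 0.2, -2.2]
width: 0.0117
gripper_force: 88.7
clock: 14.18
position: [0.4826, 0.0406, 0.0617]
ee_rot: [-0.136, 0.675, 0.713, 0.129]
contact_force: [0.3, -0.0, -1.6]
width: 0.0116
gripper_force: 88.7
[-0.33  0.36  1.94  0.41  1.03 -0.63] [-0.20399989 -0.06632231  0.00902328] 21.610810711735986
```

```bash
python3 -m handwheel '[[[4.4,0,-3.6],[0,0.37,0],1],[[4.4,0,-3.4],[0,0.37,0],1],[[4.3,0,-3.2],[0,0.37,0],1],[[4.2,0,-3],[0,0.37,0],1],[[4.1,0,-2.8],[0,0.37,0],1],[[4,0,-2.7],[0,0.37,0],1],[[0,0,0],[0,0,0],1]]'
python3 -m handwheel '[[[6,0,0],[0,0,0],1],[[6,0,0],[0,0,0],1],[[6,0,0],[0,0,0],1],[[0,0,0],[0,0,0],1]]'
python3 - <<'E'
from h import *
s=readout.get_state();print(s['qpos'].round(2),s['moment'],np.degrees(np.arcsin(rot(s['ee_rot']).as_matrix()[2,0])))
a=vision.get_image("scene")[150:330,180:460];b=vision.get_image("wrist")
cv2.imwrite("pics/m5.png",np.hstack([cv2.resize(a,None,fx=1.6,fy=2.333/1.4583,interpolation=cv2.INTER_CUBIC)[:288],cv2.resize(b,(352,288))]))
E
```

```text
clock: 15.05
position: [0.4819, 0.0543, 0.0897]
ee_rot: [-0.218, 0.656, 0.692, 0.206]
contact_force: [0.2, 0.4, -2.1]
width: 0.0115
gripper_force: 88.7
clock: 15.55
position: [0.4808, 0.0702, 0.1006]
ee_rot: [-0.218, 0.655, 0.693, 0.206]
contact_force: [-0.7, -0.5, -1.8]
width: 0.0117
gripper_force: 88.7
[-0.41  0.37  1.92  0.58  1.21 -0.77] [-0.34012351 -0.01638001  0.06352909] 34.89698517960115
```

View pics/m5.png

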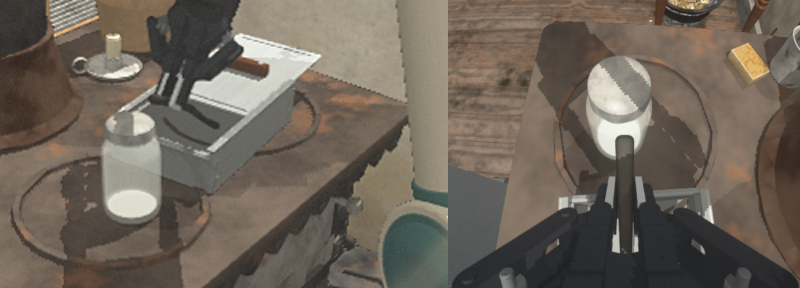

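```bash
python3 - <<'E'
from h import *
s=readout.get_state();t=rot(s['ee_rot']).as_matrix()
c=vision.camera_params("scene")
for L in(.04,0,-.143):
    p=s["position"]+t@[L,0,-.005]
    q=cv2.projectPoints(p[None],c["rvec"],c["tvec"],c["intrinsics"],c["dist"])[0].ravel();print(L,p.round(4),q.round(1),((q-[180,150])*1.6).round())
d=pix("wrist",[[281.5,200]],.2,s) # tip in tool frame, bar top tool z=-.014
H=vision.camera_params("wrist")["hand_eye"];w=vision.camera_params("wrist")
for v in([281,199],):
    n=cv2.undistortPoints(np.float64([[v]]),w["intrinsics"],w["dist"]).ravel();r=H[:3,:3]@[*n,1];print(H[:3,3]+r*((-.014-H[2,3])/r[2]))
E
```

```text
0.04 [0.4793 0.0996 0.1272] [274.  209.7] [150.  96.]
0 [0.4811 0.0669 0.1043] [284.2 213.9] [167. 102.]
-0.143 [ 0.4876 -0.0503  0.0226] [315.7 226.9] [217. 123.]
[ 0.0418048  -0.00155738 -0.014     ]
```

```bash
python3 -m handwheel '[[[-1,0,-4.1],[0,0.33,0],1],[[-1,0,-4.1],[0,0.33,0],1],[[-1,0,-4.1],[0,0.33,0],1],[[-1,0,-4.1],[0,0.33,0],1],[[-1,0,-4.1],[0,0.33,0],1],[[0,0,0],[0,0,0],1]]'
python3 -m handwheel '[[[6,0,0],[0,0,0],1],[[6,0,0],[0,0,0],1],[[6,0,0],[0,0,0],1],[[6,0,0],[0,0,0],1],[[0,0,0],[0,0,0],1]]'
python3 - <<'E'
from h import *
s=readout.get_state();t=rot(s['ee_rot']).as_matrix()
c=np.array([.504,-.040]);a=np.radians(6.1);Y=np.array([-np.sin(a),np.cos(a)])
for L in(.042,-.141):
  for h in (.004,-.014):
    p=s["position"]+t@[L,0,h];print(L,h,"boxy",((p[:2]-c)@Y).round(4),"z",p[2].round(4))
print(s['qpos'].round(2),np.degrees(np.arcsin(t[2,0])))
E
```

```text
clock: 16.4
position: [0.4821, 0.052, 0.1125]
ee_rot: [-0.277, 0.636, 0.671, 0.262]
contact_force: [-0.3, 0.1, -2.6]
width: 0.0116
gripper_force: 88.8
clock: 17.02
position: [0.4808, 0.0703, 0.1303]
ee_rot: [-0.277, 0.635, 0.672, 0.262]
contact_force: [0.4, -0.7, -1.4]
width: 0.0112
gripper_force: 88.8
0.042 0.004 boxy 0.1448 z 0.1571
0.042 -0.014 boxy 0.1321 z 0.1699
-0.141 0.004 boxy 0.0151 z 0.0282
-0.141 -0.014 boxy 0.0024 z 0.0409
[-0.49  0.41  1.89  0.66  1.37 -0.86] 44.79117990769083
```

```bash
python3 -m handwheel '[[[6,0,0],[0,0,0],1],[[6,0,0],[0,0,0],1],[[6,0,0],[0,0,0],1],[[6,0,0],[0,0,0],1],[[4,0,-4],[0,0,0],1],[[7,0,-7],[0,0,0],1],[[7,0,-7],[0,0,0],1],[[9,0,-9],[0,0,0],1],[[9,0,-9],[0,0,0],1],[[9,0,-9],[0,0,0],1],[[9,0,-9],[0,0,0],1],[[9,0,-9],[0,0,0],1],[[9,0,-9],[0,0,0],1],[[9,0,-9],[0,0,0],1],[[9,0,-9],[0,0,0],1],[[0,0,0],[0,0,0],1],[[0,0,0],[0,0,0],1],[[0,0,0],[0,0,0],1]]'
python3 - <<'E'
from h import *
s=readout.get_state();t=rot(s['ee_rot']).as_matrix()
for L in(.042,-.141): print((s["position"]+t@[L,0,.004]).round(3))
print(s["qpos"].round(2),abs(s["qd"]).max())
a=vision.get_image("scene")[60:350,150:470];b=vision.get_image("top")[130:290,180:430]
cv2.imwrite("pics/m6.png",np.hstack([cv2.resize(a,(400,362)),cv2.resize(b,(400,362))]))
E
```

```text
clock: 19.27
position: [0.4797, 0.0873, 0.2736]
ee_rot: [-0.277, 0.636, 0.671, 0.262]
contact_force: [0.1, -0.1, -1.2]
width: 0.0116
gripper_force: 88.8
[0.478 0.12  0.3  ]
[ 0.485 -0.01   0.171]
[-0.46  0.24  1.72  0.66  1.62 -0.64] 0.001891638764608181
```

View pics/m6.png

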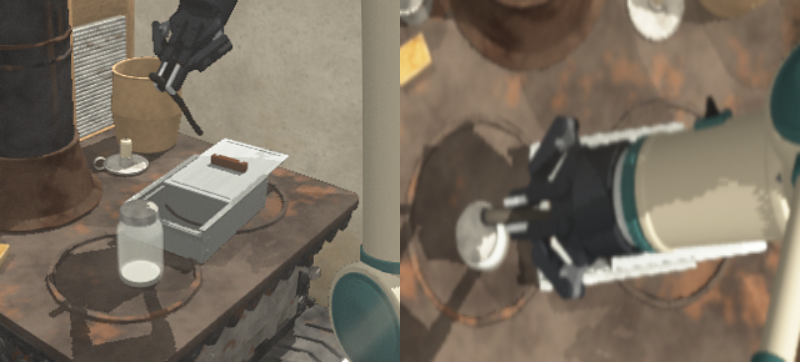

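The lifter hangs slantwise in the gripper at (180,105), its low end at about z = 0.17, well above the box. The jar stands, and the lid is at its stop.

```bash
python3 -c "
from rig import manip
print(manip.sign_off())"
```

```text
the job is handed in; nothing more can be done
None
```

The job is handed in at about 19 s: the lid is at its stop over the plate, and the gripper holds the lifter with its low end about 0.11 m above the box; the jar and plate were not touched, though the arm hid the plate in the last picture.

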